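Swap the battery pack in the push-push charging dock

TASK

The charging dock holds a charged battery pack: press that pack down to release the catch and let it pop up by itself, then lift it out and set it in the shallow tray. Then slide the flat pack, which stands on the worktop, into the dock and press it until the catch keeps it down. Press gently, feeling for the catch, for more than 22 N breaks it, and leave the other things where they are.

Things in the scene. Friction and masses are not known exactly. Their poses are not given: they have to be found in the camera images.
- charged_pack_center (a point): Centre (half-way up) of the charged battery pack: upright dark plastic block 50 x 24 x 70 mm (x, y, z), 80 to 170 g, smooth sides, ribs and a metal plate on the broad faces. It starts in the dock's slot, held down by the catch, its top 22 mm above the dock's top. The dock does not grip it: it merely rests on the spring cradle.
- flat_pack_center (a point): Centre (half-way up) of the flat battery pack, identical in shape (50 x 24 x 70 mm). It starts standing upright on the worktop. Either end of its long side may go to either end of the slot.
- dock: Charging dock, a fixed grey block 100 x 64 x 84 mm (x, y, z) on a black foot 116 x 80 mm, origin at the centre of its underside. One vertical slot; in it a pack stands on a spring cradle with a push-push catch, as in a card slot: each full press and release changes the state, so a loose pack gets held and a held one pops out.
- cradle: Spring cradle in the slot: black plate 50 x 24 x 6 mm with two brass contacts, on which a pack stands; slides up and down only. Its origin lies 35 mm below its upper face, on the slot's axis. Pressed down by a pack with more than 22 N, the catch breaks.
- dock_slot (a point): Centre of the slot's mouth, at the level of the dock's top, 84 mm above the worktop. The slot is 53 x 27 mm (long side along x), with a 3 mm chamfer round the mouth.
- pack_held (a point): Where the centre of a pack is while the catch holds it (13 mm below the slot's mouth). To catch, or let go, a pack must be pressed 5 to 16 mm further down than this and then freed: how far cannot be seen, only felt. Some 1 mm beyond, an end stop makes the force climb steeply. A slow press of 11 to 15 N always works the catch; a press too short changes nothing.
- pack_out (a point): Where the centre of a pack is when it stands on the cradle that is out (8 mm above the slot's mouth; the pack's top is then 43 mm above the dock's top). The spring pushes up with some 5.5 N here and 8 N at the held height; it is damped, so a freed pack rises these 21 mm calmly, in under a second, and can then be lifted straight out.
- tray: Fixed shallow grey open tray, outside 150 x 110 x 20 mm (x, y, z), walls and floor 4 mm thick; origin at the centre of its underside on the worktop. A pack may stand or lie in it.
- card_terminal: Card terminal, 160 x 94 x 73 mm, loose bystander; origin at its underside.
- sugar_jar: Sugar jar, diameter 59, 95 mm high, loose bystander; origin at its underside.
- cinnamon_jar: Spice jar, diameter 44, 105 mm high, loose bystander; origin at its underside.
- espresso_cup: Espresso cup with handle, 58 x 87 x 55 mm, loose bystander; origin at its underside.
- keys: Bunch of keys lying flat, 104 x 121 x 8 mm, loose bystander.
Not all that is in view belongs to the job. Leave any blue or pink look-alike of the part that bears charged_pack_center alone.

How it is judged:
On the way, in this order (a step that is already met when the one before it is completed fails the run):
1. the charged pack, released by a press, stands popped up in the slot, not touched by the fingers (x of charged_pack_center in the frame of dock_slot between -0.004 and 0.004 m and y of charged_pack_center in the frame of dock_slot between -0.004 and 0.004 m and z of charged_pack_center in the frame of dock_slot between 0.004 and 0.012 m and contact force between the fingers and charged_pack below 0.05 N), for 0.1 s.
2. the charged pack is in the tray, let go (x of charged_pack_center in the frame of tray between -0.07 and 0.07 m and y of charged_pack_center in the frame of tray between -0.05 and 0.05 m and z of charged_pack_center in the frame of tray below 0.045 m and contact force between the fingers and charged_pack below 0.05 N and linear speed of charged_pack below 0.02 m/s), for 0.2 s.
3. the flat pack is held down in the dock by the catch, let go (x of flat_pack_center in the frame of dock_slot between -0.004 and 0.004 m and y of flat_pack_center in the frame of dock_slot between -0.004 and 0.004 m and z of flat_pack_center in the frame of dock_slot below -0.006 m and angle between flat_pack_center's own z axis and vertical below 0.12 rad and contact force between the fingers and flat_pack below 0.05 N and linear speed of flat_pack below 0.02 m/s), for 0.3 s.
At the end, for the whole second after the job is handed in: Flat pack upright in the slot (centre within 4 mm in x and y, tilt < 0.12 rad), held by the catch with its centre over 6 mm below the dock's top; charged pack in the tray (centre within 70/50 mm of its centre in x/y, under 45 mm high); both let go and at rest (all of step 2 and all of step 3); the robot touches nothing.
It fails at once if a pack is pressed down on the cradle with more than 22 N (contact force between any of charged_pack, flat_pack and cradle above 22 N).
It fails at once if a bystander is shifted by more than 30 mm (distance of any of card_terminal, sugar_jar, cinnamon_jar, espresso_cup, keys from where it was at the start of the episode above 0.03 m).
It also fails if it takes over 72 s, if anything falls off the work surface, if the arm or the gripper's body presses on something with over 40 N, if the wrist force passes 120 N, or if a joint passes its speed limit or range.

ROBOT

A 6-joint arm with a two-finger parallel gripper is mounted at the origin on a cart in front of the work surface, level with it; the furniture and walls round the work are solid. World frame = base frame: x ahead of the robot, y to its left, z up, the work surface at z = 0. Lengths are in m, angles in rad, forces in N, time in s.
With the tool pointing down it reaches from about 0.35 to 0.725 m from the base axis. Payload 6 kg.
Tool frame: the origin (TCP) lies at the very end of the fingers, on their centre line; the grasp point (between the pads) lies manip.tcp_to_grasp behind it (manip.tcp_to_grasp is the distance from the TCP to the grasp point, in m); z points along the fingers, y is the line along which they close (so a half turn about z gives the same grasp; the last joint's range is limited). The gripper opens to 85 mm and grips with 20 to 120 N. Pads are 22 mm wide; open, the fingers measure 114 mm over their backs; the gripper's body (76 mm by 85 mm) begins 54 mm behind the grasp point. The pads swing forward as they close: fully open they stand 13 mm farther back than shut.
Start: joints at [1.513, 0.04, 0.085, 0, -1.615, -0.334], TCP at [0.229, 0.555, 0.231] pointing down, gripper open.
Joint ranges: [-2.56, 2.56], [-1.29, 2.01], [-1.08, 1.49], [-3.29, 1.98], [-2.81, -0.18], [-2.99, 2.99]. Speed limits (rad/s): [2.57, 2.57, 3.01, 3.14, 3.14, 3.14].

INTERFACE

Orientations are given as a unit quaternion [x, y, z, w].
In Python, from plant import manip gives the robot as it stands. Calls block until the motion is done:
- manip.reach(position, orientation): joint-space move of the TCP to a pose.
- manip.move_straight(position, speed=0.15, attitude=None): straight line of the TCP; attitude=None keeps the orientation; speed is the mean speed in m/s.
- manip.move_j(angles): joint-space move.
- manip.gripper_open() and manip.clamp(newtons=None): open the fingers fully, or close them until they stop; newtons is the grip in N (None keeps the last).
- manip.sleep(seconds).
- manip.solve_ik(position, orientation): joint angles nearest the present ones, or None.
- manip.get_state(): the state.
- manip.camera(name): name is "side" or "top"; returns a dict with "pixels" (420x560x3 uint8, red, green, blue), "fx", "fy", "cx", "cy" (pixels), "origin" and "attitude" of the camera in the world. Camera axes: x right, y up, looking along -z (the intrinsics and any distortion apply to the point x, -y, -z); pixel columns grow to the right and rows downward; lengths in m; the calibration is good to about 2 mm. A picture is of the moment at which its call begins. There is no depth.
A pose or a line that the arm cannot do raises manip.PlanningError and nothing moves.
- manip.hand_in(): hands the job in; it is judged then, once.
The state is a dict: "time_s": time; "joints": joint angles; "qvel": joint speeds; "joint_efforts": joint torques, N m; "eef_pos": TCP position; "eef_rot": TCP orientation; "contact_force": force on the tool from outside, world axes, zero at the start; "torque": the same for the moment, N m; "grip_width": opening from 0.0 (shut) to 1.0 (fully open); "grasp_force": force on a finger pad.
Only numpy, scipy, OpenCV 4.12 (cv2) and the standard library are available. Lean on these libraries where they do the work, as an engineer would, in place of code of your own. Each camera call takes 0.05 s, during which the arm holds its last target. There are 200 camera calls.

## Working session

There is one attempt and no reset: what is moved stays moved. The work goes in short steps, each a Python script; the robot and the scene stay as the last script left them, time stands still between calls to the robot, and variables do not carry over. Pictures are saved under pics/ and viewed, at most 10 in all, crops included, and the job is handed in when it is done.

```bash
ls; mkdir -p pics; python3 - <<'E'
from plant import manip
import cv2
for n in("top","side"):
    c=manip.camera(n); cv2.imwrite(f"pics/{n}0.png",cv2.cvtColor(c["pixels"],cv2.COLOR_RGB2BGR))
    print({k:v for k,v in c.items() if k!="pixels"})
print(manip.tcp_to_grasp); print(manip.get_state())
E
```

```text
pics
{'fx': 478.0033045698569, 'fy': 478.0033045698569, 'cx': 274.86074670330083, 'cy': 206.30092647393238, 'origin': array([0.29105271, 0.04954176, 1.24235277]), 'attitude': array([-0.06638227,  0.08334646,  0.76329125, -0.63720737])}
{'fx': 425.58813122291116, 'fy': 425.58813122291116, 'cx': 278.1864435144556, 'cy': 213.93137163465596, 'origin': array([0.51852652, 0.73530294, 0.72508867]), 'attitude': array([-0.0019095 ,  0.40477426,  0.91441108,  0.0025568 ])}
0.0187
{'time_s': 0.1, 'joints': array([ 1.51269366e+00,  4.07562636e-02,  8.39127168e-02, -4.23157298e-04,
       -1.61550981e+00, -3.33697108e-01]), 'qvel': array([-0.00099298,  0.00131876,  0.00140334,  0.00172369, -0.00080557,
        0.00018576]), 'joint_efforts': array([-4.80418472e-03, -3.69350302e+01,  3.48284626e+01,  6.95173010e+00,
       -4.58947790e-03,  1.63572047e-06]), 'eef_pos': array([0.22892705, 0.55428568, 0.23037438]), 'eef_rot': array([ 9.80874394e-01, -1.94640108e-01, -1.02432784e-04,  8.00170456e-04]), 'contact_force': array([-0.64534915, -0.09892601, -0.32125389]), 'torque': array([-0.02073229,  0.01661221,  0.00055256]), 'grasp_force': 0.0, 'grip_width': 1.0004643287977848}
```

View pics/top0.png

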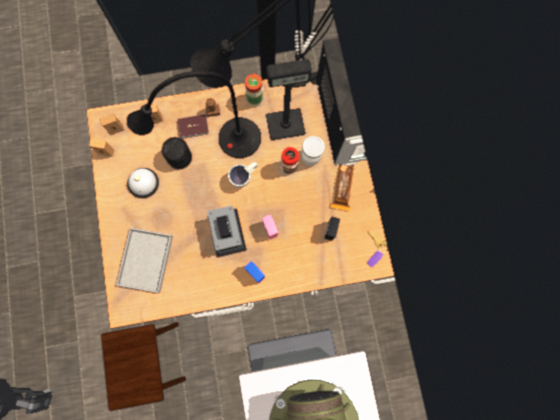

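View pics/side0.png

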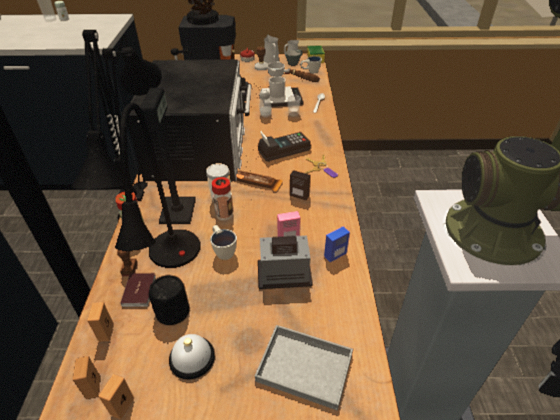

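The top view shows the dock at (226,230), tray at (145,260), and the black flat pack at (332,228). There are pink (270,226) and blue (255,271) look-alikes. In the side view the dock is at (284,262), the tray at (305,367) and the flat pack at (300,185).

```bash
cat > h.py <<'E'
from plant import manip
import numpy as np, cv2
from scipy.spatial.transform import Rotation as R
def cam(n): return manip.camera(n)
def proj(c,p):
    q=R.from_quat(c["attitude"]).inv().apply(np.atleast_2d(p)-c["origin"])
    return np.c_[c["cx"]+c["fx"]*q[:,0]/-q[:,2], c["cy"]-c["fy"]*q[:,1]/-q[:,2]]
def ray(c,uv):
    uv=np.atleast_2d(np.float64(uv))
    d=np.c_[(uv[:,0]-c["cx"])/c["fx"],-(uv[:,1]-c["cy"])/c["fy"],-np.ones(len(uv))]
    return R.from_quat(c["attitude"]).apply(d)
def onz(c,uv,z):
    d=ray(c,uv); return c["origin"]+d*((z-c["origin"][2])/d[:,2])[:,None]
def crop(c,x0,y0,x1,y1,k,name):
    cv2.imwrite("pics/"+name,cv2.resize(cv2.cvtColor(c["pixels"][y0:y1,x0:x1],cv2.COLOR_RGB2BGR),None,fx=k,fy=k,interpolation=cv2.INTER_CUBIC))
E
python3 - <<'E'
from h import *
t=cam("top"); s=cam("side")
for c in(t,s): print(proj(c,[[0,0,0],[.229,.555,.231]]))
print(onz(t,[[226,230],[145,260],[332,228],[332,234]],0)); print(onz(s,[[284,285],[305,367],[300,198]],0))
crop(t,110,190,360,300,3.2,"topc.png"); crop(s,220,160,370,420,2.3,"sidec.png")
E
```

```text
[[314.07000854 427.32455631]
 [ 28.7845041  387.63143565]]
[[492.92595042 230.10139849]
 [545.02864375 435.97315061]]
[[ 0.51504408  0.13320726  0.        ]
 [ 0.47470346  0.35218216  0.        ]
 [ 0.47052777 -0.14234044  0.        ]
 [ 0.45488144 -0.13908028  0.        ]]
[[ 0.5083256   0.16328327  0.        ]
 [ 0.47269803  0.35050177  0.        ]
 [ 0.46223521 -0.12515258  0.        ]]
```

View pics/topc.png

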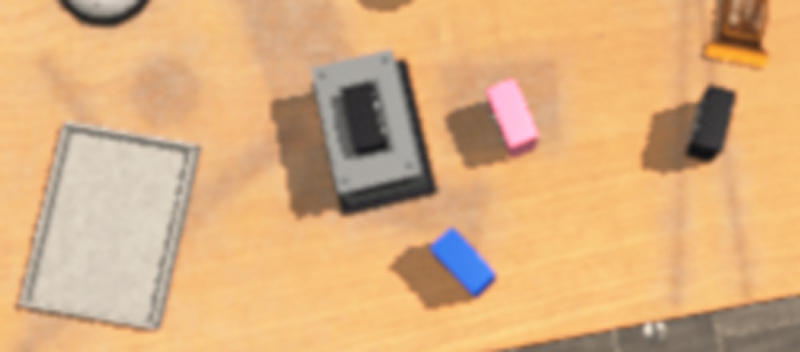

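View pics/sidec.png

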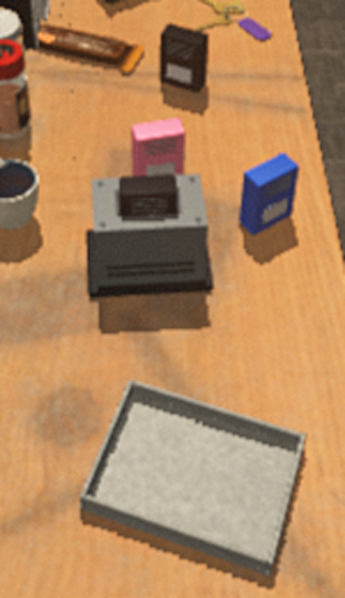

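The crops show the dock's top plate, the charged pack protruding, and the flat pack as a single dark blob. Next I'll measure all of them with masks.

```bash
cat > m.py <<'E'
from h import *
def blob(c,box,f):
    x0,y0,x1,y1=box; k=4
    im=cv2.resize(c["pixels"][y0:y1,x0:x1],None,fx=k,fy=k,interpolation=cv2.INTER_CUBIC)
    h=cv2.cvtColor(im,cv2.COLOR_RGB2HSV).astype(int)
    m=f(h[...,0],h[...,1],h[...,2]).astype(np.uint8)
    cs,_=cv2.findContours(m,cv2.RETR_EXTERNAL,cv2.CHAIN_APPROX_NONE)
    b=max(cs,key=cv2.contourArea)[:,0].astype(float)
    return (b+.5)/k-.5+[x0,y0]
def rect(c,b,z):
    p=onz(c,b,z)[:,:2]
    (x,y),(w,h),a=cv2.minAreaRect((p*1000).astype(np.float32))
    if w<h: w,h,a=h,w,a-90
    a=(a+90)%180-90
    return np.round([x,y,w,h,a],1),p
def extent(p,a):
    u=np.array([np.cos(a),np.sin(a)]); v=np.array([-u[1],u[0]])
    q=lambda w:np.round(1000*np.array([np.percentile(p@w,1),np.percentile(p@w,99)]),1)
    return q(u),q(v)
grey=lambda h,s,v:(s<60)&(v>85)
dark=lambda h,s,v:(v<75)
E
python3 - <<'E'
from m import *
t=cam("top"); s=cam("side")
print("dock t",rect(t,blob(t,(200,200,250,260),grey),.084)[0])
print("dock s",rect(s,blob(s,(250,232,318,264),grey),.084)[0])
print("tray t",rect(t,blob(t,(112,225,178,298),lambda h,s,v:(s<70)&(v>60)),.02)[0])
print("tray s",rect(s,blob(s,(248,320,362,412),lambda h,s,v:(s<70)),.02)[0])
for n,c,b,z in(("flat t",t,(318,212,348,246),.07),("flat s",s,(284,165,316,203),.07),("chg t",t,(210,212,234,242),.106),("chg s",s,(268,232,304,256),.106)):
    r,p=rect(c,blob(c,b,dark),z); print(n,r,extent(p,np.deg2rad(r[4])))
c=t; k=6
im=np.hstack([cv2.resize(t["pixels"][200:260,200:260],(390,390),interpolation=0),cv2.resize(t["pixels"][205:250,310:355],(390,390),interpolation=0)])
cv2.imwrite("pics/z.png",im[...,::-1])
E
```

```text
dock t [507.  131.2 102.1  68.5   3. ]
dock s [508.7 126.   99.9  79.    3.2]
tray t [473.1 349.3 150.9 114.2 -20.2]
tray s [475.4 354.8 150.7 118.1 -20.4]
flat t [ 459.1 -130.3   57.1   23.3  -28.8] (array([436.8, 493.6]), array([ 95.5, 118.6]))
flat s [468.  -93.7 111.7  49.6  85.2] (array([-109.9,    1.5]), array([-498.8, -449.5]))
chg t [504.7 131.6  52.4  26.4   4.2] (array([486.9, 538.9]), array([ 81.1, 107.5]))
chg s [508.6 147.7  52.9  51.2 -88. ] (array([-156. , -103.5]), array([488. , 539.1]))
```

View pics/z.png

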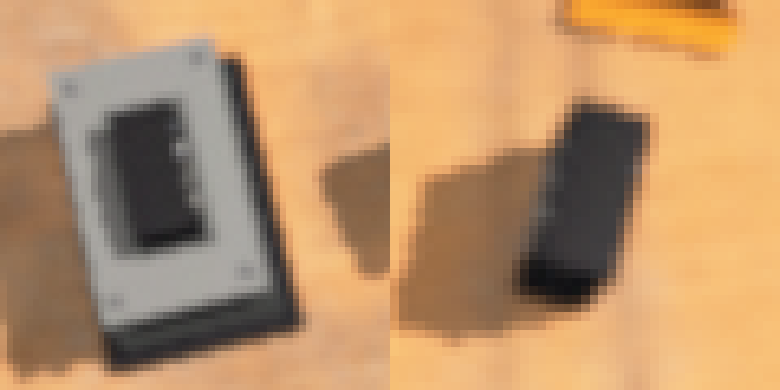

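Estimates so far:
- **Dock:** about (0.508, 0.132), yaw about 3.1°.
- **Flat pack:** about (0.462, -0.132), yaw about -28.8°.
- **Tray:** about (0.473, 0.350), yaw about -20°.

Now I'll press the charged pack, using the force reading to stop.

```bash
cat >> h.py <<'E'
def down(deg): return (R.from_euler("z",deg,degrees=True)*R.from_euler("x",np.pi)).as_quat()
def st(): return manip.get_state()
def fz(): return st()["contact_force"][2]
DOCK=np.array([.508,.132]); YAW=3.1
def press(xy,z0,zmin,limit=12.3,step=.0006,tare=None):
    """descend from z0 in small steps until the upward force reaches limit"""
    tare=fz() if tare is None else tare; z=z0; log=[]
    while z>zmin:
        z-=step; manip.move_straight([*xy,z],speed=.02)
        f=fz()-tare; log.append((round(z*1000,1),round(st()["eef_pos"][2]*1000,1),round(f,1)))
        if f>limit: break
        step_=step
    return log
E
python3 - <<'E'
from h import *
manip.clamp(20)
manip.reach([*DOCK,.16],down(YAW)); print(st()["time_s"],st()["eef_pos"])
manip.move_straight([*DOCK,.112],speed=.1); manip.sleep(.2)
print(st()["time_s"],st()["eef_pos"],st()["contact_force"],st()["grip_width"])
l=press(DOCK,.112,.086); print(l); print(st()["time_s"],st()["contact_force"])
E
```

```text
2.925 [0.50799748 0.13263778 0.16015541]
3.7583 [0.50838544 0.13220758 0.11283626] [-0.82177222  0.00732992  0.48776101] -0.00043985481708781374
[(111.4, np.float64(111.5), np.float64(-0.2)), (110.8, np.float64(110.7), np.float64(-0.4)), (110.2, np.float64(110.1), np.float64(0.5)), (109.6, np.float64(109.5), np.float64(-1.3)), (109.0, np.float64(108.9), np.float64(-0.8)), (108.4, np.float64(108.3), np.float64(-1.4)), (107.8, np.float64(107.7), np.float64(-0.3)), (107.2, np.float64(107.1), np.float64(-0.6)), (106.6, np.float64(106.5), np.float64(-0.4)), (106.0, np.float64(106.1), np.float64(0.7)), (105.4, np.float64(105.8), np.float64(2.9)), (104.8, np.float64(105.5), np.float64(5.6)), (104.2, np.float64(105.0), np.float64(5.4)), (103.6, np.float64(104.5), np.float64(5.8)), (103.0, np.float64(103.9), np.float64(5.8)), (102.4, np.float64(103.3), np.float64(5.3)), (101.8, np.float64(102.7), np.float64(5.5)), (101.2, np.float64(102.1), np.float64(6.0)), (100.6, np.float64(101.6), np.float64(5.6)), (100.0, np.float64(101.0), np.float64(6.1)), (99.4, np.float64(100.4), np.float64(6.0)), (98.8, np.float64(99.8), np.float64(6.3)), (98.2, np.float64(99.3), np.float64(6.5)), (97.6, np.float64(99.0), np.float64(7.4)), (97.0, np.float64(98.6), np.float64(8.5)), (96.4, np.float64(98.3), np.float64(10.7)), (95.8, np.float64(98.1), np.float64(11.4)), (95.2, np.float64(97.8), np.float64(12.0)), (94.6, np.float64(97.6), np.float64(13.6))]
11.0083 [-5.45198974 -0.0464882  14.05877215]
```

```bash
python3 - <<'E'
from h import *
manip.move_straight([*DOCK,.135],speed=.06); manip.move_straight([*DOCK,.19],speed=.15)
print(st()["time_s"],st()["contact_force"])
s=cam("side"); crop(s,240,200,340,300,5,"pop.png")
E
```

```text
12.35 [-0.79226305  0.47091204 -0.30126231]
```

View pics/pop.png

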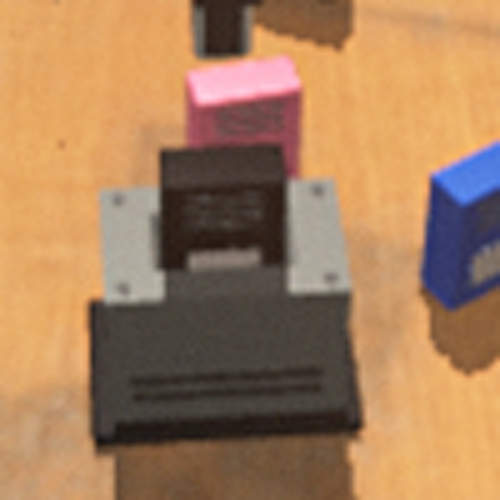

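The charged pack has popped up; its top edge is at about (284,232) in the side image, and the fingers are clear of it. Next I'll grasp it and move it to the tray.

```bash
python3 - <<'E'
from h import *
manip.gripper_open()
manip.move_straight([*DOCK,.092],speed=.1); print("f",st()["contact_force"])
manip.clamp(40); a=st(); print(a["time_s"],a["contact_force"],a["eef_pos"],a["grip_width"],a["grasp_force"])
manip.move_straight([*DOCK,.15],speed=.12)
print(st()["grip_width"],st()["contact_force"])
T=[.474,.351]
manip.reach([*T,.12],down(-20)); manip.move_straight([*T,.050],speed=.12)
f0=fz(); z=.05
while z>.033:
    z-=.001; manip.move_straight([*T,z],speed=.02)
    if fz()-f0>3: break
print("z",z,fz()-f0,st()["time_s"])
manip.gripper_open(); manip.move_straight([*T,.13],speed=.2); print(st()["time_s"])
t=cam("top"); s=cam("side")
a=cv2.resize(t["pixels"][200:300,110:260],(600,400)); b=cv2.resize(s["pixels"][210:410,230:380],(300,400))[:, :200]
cv2.imwrite("pics/tray.png",np.hstack([a,b])[...,::-1])
E
```

```text
f [-0.22392804 -0.14256762  0.654381  ]
14.9 [ 0.52410625 -0.39215751  0.69261057] [0.50806178 0.13201034 0.09214216] 0.2738325653657095 45.56058704853058
0.2810189309575752 [ 0.03465878  0.65092143 -1.91409531]
z 0.03799999999999999 6.442842553053794 20.1583
21.3917
```

View pics/tray.png

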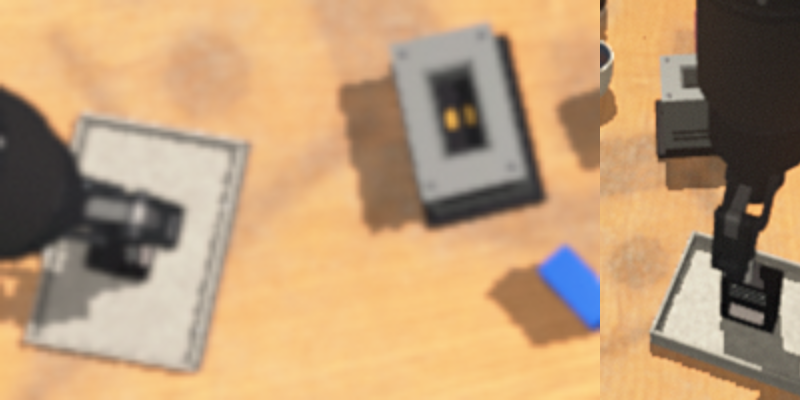

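The pack stands inside the tray at about (120,258) in the crop, and the empty slot shows its brass contacts. Next, the flat pack.

```bash
python3 - <<'E'
from h import *
F=[.462,-.132]
manip.move_straight([.474,.351,.18],speed=.25)
manip.reach([*F,.16],down(-28.8)); t0=cam("side"); manip.move_straight([*F,.036],speed=.12)
print(st()["time_s"],st()["contact_force"])
manip.clamp(40); a=st(); print(a["contact_force"],a["eef_pos"],a["grip_width"])
manip.move_straight([*F,.17],speed=.15)
manip.reach([*DOCK,.17],down(YAW)); manip.move_straight([*DOCK,.137],speed=.12); manip.sleep(.2)
print(st()["time_s"],st()["contact_force"])
s=cam("side"); crop(s,240,190,340,290,6,"hover.png")
E
```

```text
24.8333 [ 0.07453984 -0.27808188  0.51536708]
[-0.07363272 -0.16885759  0.7801545 ] [ 0.46205549 -0.13205726  0.03614468] 0.2724918571095645
28.125 [ 0.17891569 -0.19507964 -0.99259269]
```

View pics/hover.png

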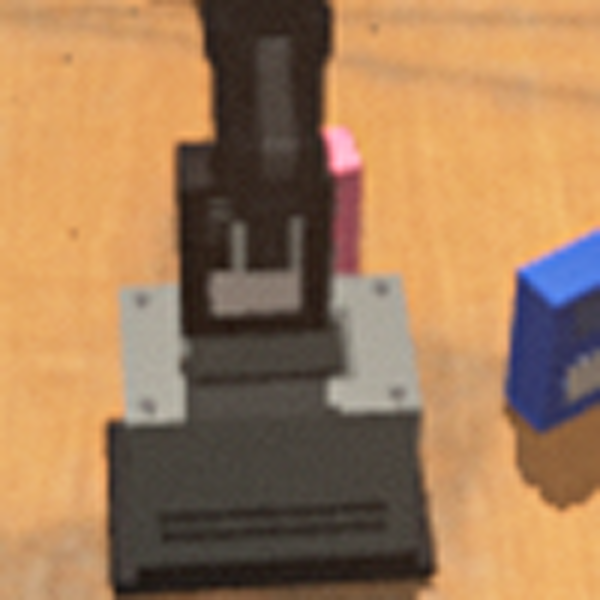

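The held pack hovers with its bottom front edge at columns 183–325 (row 330). The dock screws centre on (268,347), so the pack looks slightly off in x. I'll compute how far.

```bash
python3 - <<'E'
from m import *
s=cam("side"); g=lambda u,v,k,x,y:[(u+.5)/k-.5+x,(v+.5)/k-.5+y]
print("screws",onz(s,[g(u,v,6,240,190) for u,v in((143,300),(383,290),(148,405),(398,393))],.084).round(4))
print("pack bottom",onz(s,[g(183,333,6,240,190),g(325,325,6,240,190)],.102).round(4))
print("popped top back",onz(s,[g(160,149,5,240,200),g(285,147,5,240,200)],.127).round(4), "front", onz(s,[g(160,187,5,240,200),g(285,185,5,240,200)],.127).round(4))
print(proj(s,[[.508,.132,.084]]), (268/6+240,347/6+190))
b=blob(s,(262,205,304,250),dark)
for lo,hi in((233,241),): 
    m=b[(b[:,1]>lo)&(b[:,1]<hi)]; print(m[:,0].min(),m[:,0].max())
E
```

```text
screws [[0.5512 0.1093 0.084 ]
 [0.4669 0.1051 0.084 ]
 [0.5484 0.1585 0.084 ]
 [0.4641 0.1538 0.084 ]]
pack bottom [[0.5365 0.1425 0.102 ]
 [0.4887 0.1392 0.102 ]]
popped top back [[0.5332 0.1229 0.127 ]
 [0.4829 0.1222 0.127 ]] front [[0.533  0.1443 0.127 ]
 [0.4837 0.1436 0.127 ]]
[[284.10453866 247.34335181]] (284.6666666666667, 247.83333333333334)
269.875 294.375
```

```bash
cat > ins.py <<'E'
from h import *
def insert(P,z,zend,lim=4,step=.0015):
    f0=st()["contact_force"]
    while z>zend:
        z-=step; manip.move_straight([*P,z],speed=.03)
        d=st()["contact_force"]-f0; print(round(z*1000,1),round(st()["eef_pos"][2]*1000,1),d.round(1))
        if d[2]>lim or abs(d[:2]).max()>8: break
    print(st()["time_s"],st()["torque"].round(2)); return z
E
python3 - <<'E'
from ins import *
P=DOCK+[-.0045,0]
manip.move_straight([*P,.137],speed=.05); manip.move_straight([*P,.122],speed=.06); manip.sleep(.1)
insert(P,.122,.094)
E
```

```text
120.5 120.5 [-1.1  0.3  0.5]
119.0 118.9 [-0.9 -1.2 -0.4]
117.5 117.4 [-0.5  0.4 -0.4]
116.0 115.8 [-0.5 -0.5  0.8]
114.5 114.3 [-1.5 -0.6 -0.1]
113.0 112.8 [-0.4 -1.1 -0.1]
111.5 111.4 [0.2 0.2 0. ]
110.0 109.9 [-1.3 -0.7 -0.2]
108.5 108.4 [-1.1 -1.1 -0.5]
107.0 106.9 [-0.  -1.   0.4]
105.5 105.4 [-1.6 -1.2  0.5]
104.0 103.9 [-0.4 -0.4  0.3]
102.5 102.4 [-1.7 -0.2 -0.4]
101.0 100.9 [-0.6 -1.5 -0.2]
99.5 99.4 [-0.5 -0.4  0.1]
98.0 97.9 [-1.  -1.3 -0.2]
96.5 96.4 [-0.9 -0.6  0.6]
95.0 94.8 [-1.9 -0.7 -0.1]
93.5 93.4 [-1.  -0.9  0. ]
33.725 [-0.02 -0.04 -0.06]
```

```bash
python3 - <<'E'
from ins import *
P=DOCK+[-.0045,0]
manip.gripper_open(); manip.move_straight([*P,.15],speed=.15); manip.clamp(20)
manip.move_straight([*DOCK,.133],speed=.1); manip.sleep(.2)
tare=fz()
l=press(DOCK,.133,.108,limit=12,step=.002,tare=tare); print([x[1:] for x in l])
if l[-1][2]<12:
    l=press(DOCK,l[-1][0]/1000,.088,limit=12.3,tare=tare); print([tuple(map(float,x[1:])) for x in l])
print(st()["time_s"])
E
```

```text
[(np.float64(131.0), np.float64(0.5)), (np.float64(128.8), np.float64(0.3)), (np.float64(127.2), np.float64(1.3)), (np.float64(125.4), np.float64(4.4)), (np.float64(123.3), np.float64(4.7)), (np.float64(121.2), np.float64(5.3)), (np.float64(119.2), np.float64(5.4)), (np.float64(117.2), np.float64(4.4)), (np.float64(115.2), np.float64(5.1)), (np.float64(113.3), np.float64(5.1)), (np.float64(111.3), np.float64(5.5)), (np.float64(109.4), np.float64(5.5)), (np.float64(107.4), np.float64(5.5))]
[(106.9, 6.3), (106.3, 4.8), (105.7, 7.1), (105.1, 6.5), (104.5, 6.4), (104.0, 6.6), (103.4, 6.6), (102.8, 6.6), (102.2, 7.3), (101.6, 6.7), (101.1, 6.6), (100.5, 6.6), (99.9, 7.5), (99.4, 7.1), (99.0, 7.9), (98.7, 10.3), (98.4, 11.2), (98.1, 11.3), (97.8, 13.0)]
44.1667
```

```bash
python3 - <<'E'
from ins import *
manip.move_straight([*DOCK,.135],speed=.06); manip.move_straight([*DOCK,.25],speed=.2); manip.sleep(.3)
print(st()["time_s"],st()["contact_force"])
t=cam("top"); s=cam("side")
a=cv2.resize(s["pixels"][220:420,230:380],(450,600)); b=cv2.resize(t["pixels"][200:300,110:260],(350,233)); b=np.vstack([b,np.zeros((367,350,3),np.uint8)])
cv2.imwrite("pics/end.png",np.hstack([a,b])[...,::-1])
E
```

```text
46.0 [ 0.11730974  0.17800912 -0.33859354]
```

View pics/end.png

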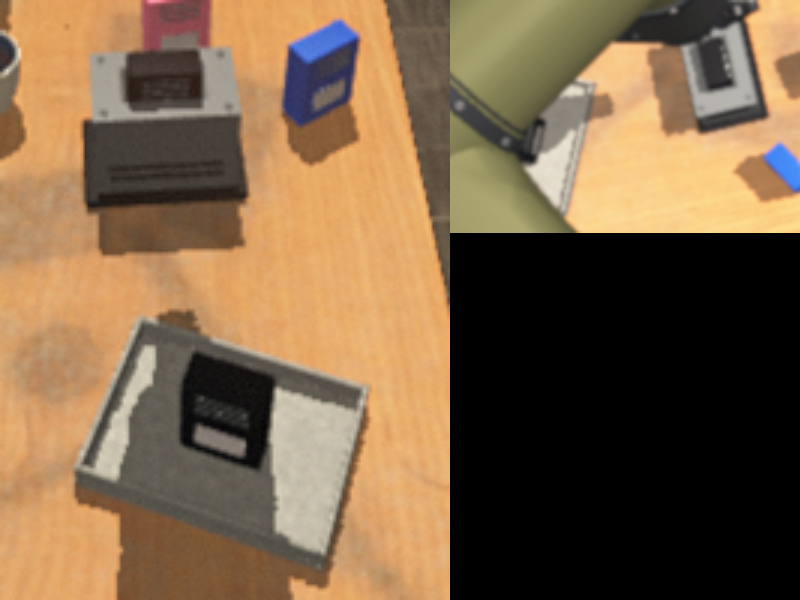

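The flat pack sits low in the dock at (165,78), held at the same height the charged pack started at. The charged pack stands in the tray at (228,410).

```bash
python3 -c "
from plant import manip
print(manip.hand_in())"
```

```text
the job is handed in; nothing more can be done
None
```

The job is handed in at about 46 s: the charged pack stands in the tray and the flat pack is held down in the dock by the catch, with press forces peaking at about 14 N; hand-in returned no verdict.

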